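# Index the swing arm one hole towards the polishing wheel

## Robot

A 6-joint arm with a two-finger parallel gripper is mounted at the origin on the work surface. World frame = base frame: x ahead of the robot, y to its left, z up, the work surface at z = 0. Lengths are in m, angles in degrees, forces in N, time in s.
With the tool pointing down it reaches from about 0.325 to 0.75 m from the base axis. Payload 7.6 kg.
Tool frame: the origin (TCP) lies at the very end of the fingers, on their centre line; the grasp point (between the pads) lies 19 mm behind it; z points along the fingers, y is the line along which they close (so a half turn about z gives the same grasp; the last joint's range is limited). The gripper opens to 85 mm and grips with 20 to 120 N. Pads are 22 mm wide; open, the fingers measure 114 mm over their backs; the gripper's body (76 mm by 85 mm) begins 54 mm behind the grasp point. The pads swing forward as they close: fully open they stand 13 mm farther back than shut.
Start: joints at [-78.913, 2.991, 80.254, -0, 96.75, -4.028], TCP at [0.137, -0.507, 0.202] pointing down, gripper open.
Joint ranges: [-166.34, 166.34], [-52.06, 124.39], [6.96, 135.62], [-60.46, 240.46], [14.63, 156.25], [-167.68, 167.68]. Speed limits (degrees/s): [147.25, 147.25, 172.46, 180, 180, 180].

## Interface

Orientations are given as a 3x3 rotation matrix whose columns are the frame's x, y, z axes.
In Python, from cell import arm, eyes gives the robot as it stands.
- The arm moves only by the tool play_rows, never from a script. Its argument "deltas" is a list of rows, each a list of 7 numbers: the shift along the tool's x, y, z in units of 0.25 m (1.0 is 0.25 m), then the turn, a rotation vector about the tool's x, y, z in units of pi rad (1.0 is pi rad), then the gripper command: -1 is shut, 1 is fully open, values between are in proportion. In form: [[dx, dy, dz, ax, ay, az, jaw], ...]. A call has 1 to 12 rows; each row shifts and turns the commanded pose from where the row before left it, along the tool's axes as they then stand; what a row does not reach is not made up. A row lasts 1/8 s, in which the tool goes at most 62.5 mm and 10.7 degrees, less where a joint would pass 70% of its speed; a pose out of reach is approached as far as the arm can. A call with a number of a shift or a turn outside -1 to 1 is refused whole. A call with a gripper value outside its range is refused whole. The fingers move at their own pace and stop on an object; "grip_force" is the grip in N (left out, the last holds). Time passes only in rows, so rows that do not move let the fingers close. It gives the time, the measured TCP pose, the force, the opening and the grip force at its end, in the units of the state.
- arm.observe(): the state, without advancing time (a new reading comes with each control period).
- eyes.grab_frame(name): name is "scene" or "top" or "wrist"; returns a dict with "pixels" (420x560x3 uint8, blue, green, red), "camera_matrix" (3x3 intrinsics, pixels), "camera_from_world" (4x4, takes a point from world to camera coordinates). Camera axes: x right, y up, looking along -z (the intrinsics and any distortion apply to the point x, -y, -z); pixel columns grow to the right and rows downward; lengths in m; the calibration is good to about 2 mm. A picture is of the moment at which its call begins. There is no depth.
- arm.hand_in(): hands the job in; it is judged then, once.
The state is a dict: "time_s": time; "joint_pos": joint angles; "dq": joint speeds; "joint_efforts": joint torques, N m; "position": TCP position; "eef_rot": TCP orientation; "wrist_force": force on the tool from outside, world axes, zero at the start; "wrist_torque": the same for the moment, N m; "width": finger opening in m; "grip_force": force on a finger pad.
Only numpy, scipy, OpenCV 4.12 (cv2) and the standard library are available. Lean on these libraries where they do the work, as an engineer would, in place of code of your own. Each camera call takes 0.05 s, during which the arm holds its last target. There are 200 camera calls.

## Task

The swing arm of the stone-polishing rig is locked by a spring index pin. Hook a fingertip under the pin's pull ring (no gripping), lift the pin out of its hole, swing the arm exactly one hole over towards the round polishing wheel, and let the pin drop fully home in that hole. Be gentle with the ring, and do not disturb the tub, the wheel or the loose things around the rig.

Things in the scene. Friction and masses are not known exactly. Their poses are not given: they have to be found in the camera images.
- rig: fixed grey index plate, 230 x 250 x 20 mm, flat on the bench. Origin: on the pivot axis, at bench height; z up, x from the ring end to the pivot, which is the end nearer the robot (plate spans x -180 to 50, y -125 to 125 mm). Five holes 12.5 mm wide on a 150 mm circle about the pivot, 20 degrees (0.349 rad) apart; the pin starts in the middle one, at (-150, 0) mm
- swing (a joint): angle of the aluminium swing arm about the upright pivot, rad: 0 = pin at the middle hole (arm along the rig's -x), positive = ring end towards the rig's +y. One hole is 0.349; it turns to 0.85 either way when the pin is up, easily (under 1 N at the ring), and stays where left. The arm is 36 mm wide, top 37 mm above the bench
- plunger (a joint): lift of the spring index pin, m: 0 = home in a hole; 0.012 = its tip just clears the plate's top; 0.025 = upper stop. Lifting takes about 3 N at first, 4.5 N at 0.012, 6 N at the stop; the spring drives it down again. The tip is a round-ended 10 mm pin: it drops into a hole when within about 3 mm of it
- ring (a point): centre of the steel pull ring's opening: 52 mm inner, 64 mm outer diameter, 6 mm wire, fixed by its lowest point to the pin head. It leans 45 degrees, top towards the pivot, so a finger goes through it heading for the pivot and 45 degrees down. 92 mm above the bench (pin home), 129 mm from the pivot axis; below it is free down to the arm. Axes turn with the arm: x to the pivot, z up
- ring_top (a point): middle of the wire at the ring's highest point (113 mm above the bench, 109 mm from the pivot axis): the place to hook from below
- pivot (a point): top of the arm's hub on the pivot axis, 45 mm above the bench; axes turn with the arm. A brass cup with a stone (28 mm wide, top 62 mm above the bench) stands on the arm 60 mm from the pivot towards the ring
- hole_plus (a point): mouth of the next hole on the rig's +y side (joint swing = +0.349), on the plate's top, 20 mm above the bench
- hole_minus (a point): mouth of the next hole on the rig's -y side (joint swing = -0.349), on the plate's top, 20 mm above the bench
- wheel: fixed polishing wheel: a flat round cork-faced disc, 92 mm across, on a green 100 x 90 mm motor box, 91 mm high in all; origin under its centre. It stands about 200 mm to one side or the other of the pivot: this is the side to swing towards (rig +y side: joint swing positive)
- tub: fixed open rectangular steel rinse tub, 100 x 90 x 55 mm, on the other side of the pivot; origin under its centre; leave alone
- bangle: loose marble stone ring, 72 mm across, 12 mm high, lying flat; origin under its centre; leave alone
- wrench: loose steel wrench, 130 mm long, lying along its x; origin under its middle; leave alone
- bead: loose white turned stone, 36 mm wide, 42 mm high, standing near the plate's ring-end corner on its +y side; origin under its centre; leave alone
There are look-alikes about, which are no part of the job. Of the things that look like the wheel, the smallest one is meant.

How it is judged (in metres and radians):
On the way, in this order (a step that is already met when the one before it is completed fails the run):
1. the pin is lifted clear of the middle hole by the fingers (value of joint plunger above 0.0105 m and value of joint swing between -0.08 and 0.08 rad and contact force between the fingers and plunger above 1 N), for 0.05 s.
2. the arm is swung towards the wheel with the pin up (value of joint plunger above 0.009 m and ((y of wheel in the frame of rig above 0 m and value of joint swing above 0.2 rad) or (not (y of wheel in the frame of rig above 0 m) and value of joint swing below -0.2 rad))).
3. the pin has dropped into the next hole on the wheel's side (value of joint plunger below 0.003 m and ((y of wheel in the frame of rig above 0 m and value of joint swing between 0.325 and 0.373 rad) or (not (y of wheel in the frame of rig above 0 m) and value of joint swing between -0.373 and -0.325 rad))), for 0.1 s.
At the end, for the whole second after the job is handed in: the pin is home (lift under 2 mm) in the next hole on the wheel's side (arm angle 0.349 rad from the middle hole, within 0.024 rad) and the arm is at rest (value of joint plunger below 0.002 m and ((y of wheel in the frame of rig above 0 m and value of joint swing between 0.325 and 0.373 rad) or (not (y of wheel in the frame of rig above 0 m) and value of joint swing between -0.373 and -0.325 rad)) and velocity of joint swing between -0.03 and 0.03 rad/s); the robot touches nothing.
It fails at once if the arm is swung past halfway to the second hole, or more than half a hole away from the wheel ((y of wheel in the frame of rig above 0 m and (value of joint swing above 0.524 rad or value of joint swing below -0.175 rad)) or (not (y of wheel in the frame of rig above 0 m) and (value of joint swing below -0.524 rad or value of joint swing above 0.175 rad))).
It fails at once if the ring or pin is gripped or wrenched (more than 35 N from the fingers) (contact force between the fingers and plunger above 35 N).
It fails at once if a loose bystander is moved by more than 15 mm or lifted (distance of any of bangle, wrench, bead from where it was at the start of the episode above 0.015 m).
It fails at once if the robot pushes the tub or the wheel (more than 3 N) (contact force between any of the fingers, the arm and tub above 3 N or contact force between any of the fingers, the arm and wheel above 3 N).
It also fails if it takes over 48 s, if anything falls off the work surface, if the arm or the gripper's body presses on something with over 40 N, if the wrist force passes 120 N, or if a joint passes its speed limit or range.

## Working session

There is one attempt and no reset: what is moved stays moved. The work goes in short steps, Python scripts to look and compute and a tool call to move; the robot and the scene stay as the last step left them, time stands still between calls to the robot, and variables do not carry over. Pictures are saved under pics/ and viewed, at most 10 in all, crops included, and the job is handed in when it is done.

Besides the shell and the picture viewer there is one more tool, called after "Request:" by a JSON object that holds its "method" and its "body". play_rows: Moves the arm, as the interface text tells. Its arguments: {"type":"object","properties":{"deltas":{"type":"array","items":{"type":"array","items":{"type":"number"}}},"grip_force":{"type":"number"}},"required":["deltas"]}

```bash
mkdir -p pics; cat > h.py <<'E'
from cell import arm, eyes
import numpy as np, cv2, pickle
def grab(n,save=None):
    f=eyes.grab_frame(n)
    if save: cv2.imwrite('pics/'+save+'.png',f['pixels'])
    pickle.dump({k:np.array(f[k]) for k in('pixels','camera_matrix','camera_from_world')},open('f_%s.pkl'%(save or n),'wb'))
    return f
def load(s): return pickle.load(open('f_%s.pkl'%s,'rb'))
def proj(f,P):
    P=np.atleast_2d(P).astype(float);T=f['camera_from_world']
    c=P@T[:3,:3].T+T[:3,3];c=c*[1,-1,-1];u=c@f['camera_matrix'].T
    return u[:,:2]/u[:,2:]
def unproj(f,uv,z):
    T=f['camera_from_world'];R=T[:3,:3];o=-R.T@T[:3,3]
    d=np.linalg.inv(f['camera_matrix'])@[uv[0],uv[1],1];d=R.T@(d*[1,-1,-1])
    return o+d*(z-o[2])/d[2]
E
python3 - <<'E'
from h import *
a=grab('top','top0');b=grab('scene','scene0')
print(a.keys(),a['camera_matrix'],a['camera_from_world'],b['camera_from_world'])
s=arm.observe();print(s['position'],s['eef_rot'],s['width'],s['time_s'])
E
```

```text
dict_keys(['pixels', 'camera_matrix', 'camera_from_world']) [[431.3314985    0.         284.91658734]
 [  0.         431.3314985  207.53846976]
 [  0.           0.           1.        ]] [[ 0.00352984 -0.99993744  0.01061423  0.0103618 ]
 [ 0.9988138   0.00404096  0.04852487 -0.57171325]
 [-0.04856473  0.01043035  0.99876558 -1.03069649]
 [ 0.          0.          0.          1.        ]] [[ 0.87580048  0.48235031  0.017655   -0.53013738]
 [-0.31918249  0.55132407  0.77082054  0.08567233]
 [ 0.3620719  -0.68072017  0.63680766 -1.2381069 ]
 [ 0.          0.          0.          1.        ]]
[ 0.13684224 -0.50651764  0.20096421] [[ 9.65411309e-01  2.60731499e-01 -2.98626183e-04]
 [ 2.60731660e-01 -9.65410315e-01  1.38775238e-03]
 [ 7.35339601e-05 -1.41761314e-03 -9.99998992e-01]] 0.08535471345690974 0.1
```

View pics/top0.png

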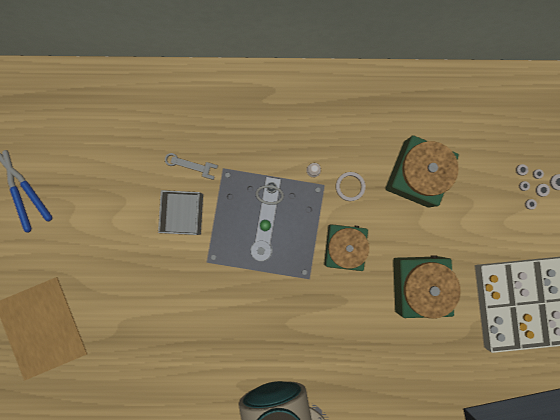

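View pics/scene0.png

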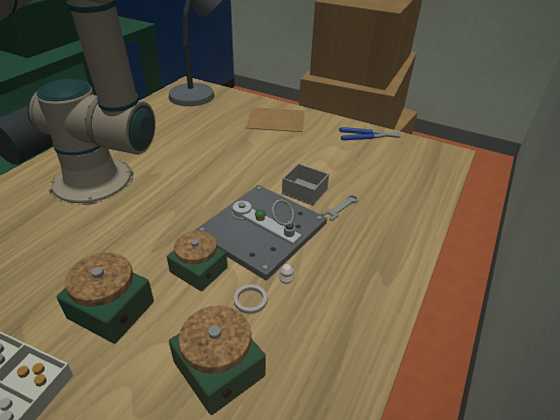

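The top view shows three wheels, at (349,247), (431,168) and (433,290). The smallest is (349,247), and it stands next to the plate about 200 mm from the pivot (261,250), so it is the one meant. The tub is at (181,213), on the other side. The ring is at about (270,195), the bead at (314,169) and the bangle at (350,186). I'll confirm this in a crop.

```bash
cat >> h.py <<'E'
from scipy.optimize import least_squares
def rigM(p):
    c,s=np.cos(p[2]),np.sin(p[2]);M=np.eye(4);M[:3,:3]=[[c,-s,0],[s,c,0],[0,0,1]];M[:2,3]=p[:2];return M
def tw(p,P): P=np.atleast_2d(P);M=rigM(p);return P@M[:3,:3].T+M[:3,3]
def arm2rig(q,P): # arm frame (swing) -> rig
    P=np.atleast_2d(P);c,s=np.cos(q),np.sin(q);return P@np.array([[c,-s,0],[s,c,0],[0,0,1]]).T
def ringpts(lift=0,q=0,n=40,r=.029):
    t=np.linspace(0,2*np.pi,n);d=np.sqrt(.5)
    P=np.array([-.129,0,.092+lift])+r*(np.outer(np.sin(t),[0,1,0])+np.outer(np.cos(t),[d,0,d]))
    return arm2rig(-q*-1,P)
E
python3 - <<'E'
from h import *
f=load('top0')
im=f['pixels']
# plate corners
g=np.array([[222,168],[324,184],[310,278],[208,262]])
L=np.array([[-.18,-.125,.02],[-.18,.125,.02],[.05,.125,.02],[.05,-.125,.02]])
piv=[261,250.]
r=least_squares(lambda p:(proj(f,np.vstack([tw(p,L),tw(p,[0,0,.045])]))-np.vstack([g,piv])).ravel(),[.5,0,np.pi])
p=r.x;print(p,np.degrees(p[2]),r.fun.reshape(-1,2).round(1))
np.save('rig.npy',p)
for uv,z in[((349,247),.091),((431,168),.09),((433,290),.09),((181,213),.055)]:
    w=unproj(f,uv,z);print(uv,w,np.linalg.inv(rigM(p))@np.r_[w,1])
x0,y0,s=150,140,4
c=cv2.resize(im[y0:y0+150,x0:x0+200+25],None,fx=3.5,fy=3.5,interpolation=cv2.INTER_CUBIC)
for q in proj(f,np.vstack([tw(p,L),tw(p,[0,0,.045]),tw(p,ringpts(0,0)),tw(p,[-.06,0,.062])])):
    cv2.circle(c,tuple(((q-[x0,y0])*3.5+1.2).astype(int)),2,(0,0,255),-1)
cv2.imwrite('pics/crop1.png',c)
E
```

```text
[0.47039969 0.06755601 2.99362212] 171.52191273897344 [[ 0.1 -0.2]
 [ 0.4 -0.5]
 [ 0.3  0.2]
 [-1.2  0.4]
 [ 0.4  0.1]]
(349, 247) [ 0.48015487 -0.13028042  0.091     ] [-0.03881582  0.19423632  0.091       1.        ]
(431, 168) [ 0.65888482 -0.31696683  0.09      ] [-0.24311606  0.35253231  0.09        1.        ]
(433, 290) [ 0.38501605 -0.31789673  0.09      ] [0.02762286 0.39382884 0.09       1.        ]
(181, 213) [0.5560145  0.25387326 0.055     ] [-0.05721027 -0.19690353  0.055       1.        ]
```

View pics/crop1.png

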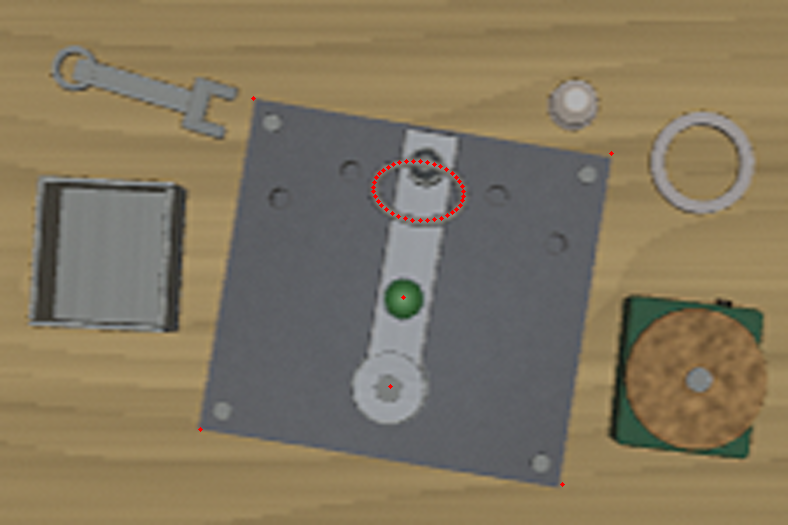

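The crop confirms the fit. The wheel is at crop (697,378), on the rig's +y side at y ≈ 0.194 m, so I swing positive. The tub is opposite at (108,255). The projected ring outline and the cup at (403,298) line up with the image. Next I'll plan the approach with the gripper shut and tilted 45°.

```bash
cat >> h.py <<'E'
from scipy.spatial.transform import Rotation as Ro
def ringpts(lift=0,q=0,n=40,r=.029):
    t=np.linspace(0,2*np.pi,n);d=np.sqrt(.5)
    P=np.array([-.129,0,.092+lift])+r*(np.outer(np.sin(t),[0,1,0])+np.outer(np.cos(t),[d,0,d]))
    return arm2rig(-q,P)
def pose(q,da,du,lift=0,tilt=45,dl=0):
    """tool pose: ring centre + da along finger axis + du along ring-plane up"""
    p=np.load('rig.npy');A=rigM(p)[:3,:3]@arm2rig(-q,np.eye(3)).T
    t=np.radians(tilt);z=A@[np.sin(t),0,-np.cos(t)];x=A@[0,-1,0];R=np.c_[x,np.cross(z,x),z]
    d=.5**.5
    c=tw(p,arm2rig(-q,[[-.129,dl,.092+lift]]))[0]
    return c+A@(da*np.array([d,0,-d])+du*np.array([d,0,d])),R
def plan(wps,start=None,jaw=-1):
    """wps: (pos,R,nrows)"""
    s=arm.observe();P,R=start or (np.array(s['position']),np.array(s['eef_rot']))
    for p,R1,n in wps:
        P0,R0=P,R;w=Ro.from_matrix(R0.T@R1).as_rotvec()
        for i in range(n):
            f=(i+1)/n;Pt=P0+(p-P0)*f;Rt=R0@Ro.from_rotvec(w*f).as_matrix()
            row=np.r_[R.T@(Pt-P)/.25,Ro.from_matrix(R.T@Rt).as_rotvec()/np.pi].round(3)
            P=P+R@(row[:3]*.25);R=R@Ro.from_rotvec(row[3:]*np.pi).as_matrix()
            print([float(v) for v in row]+[jaw],',',sep='')
        print('--',P.round(4),np.linalg.norm(row[:3])*250,np.degrees(np.linalg.norm(row[3:]))*np.pi)
    return P,R
E
python3 - <<'E'
from h import *
p,R=pose(0,-.075,0);pd,Rd=pose(0,-.075,0,tilt=0)
print(p,R)
print(p)
a=np.array([p[0]-.03,p[1],.26])
plan([(np.array([.40,-.25,.26]),Rd,12),(a,Rd,9),(a,R,6)])
E
```

```text
[0.6504435  0.04071867 0.14503301] [[ 0.14743115  0.69937975 -0.69937975]
 [ 0.98907232 -0.10424957  0.10424957]
 [ 0.         -0.70710678 -0.70710678]]
[0.6504435  0.04071867 0.14503301]
[0.107, -0.06, -0.02, -0.0, -0.0, -0.031, -1],
[0.112, -0.049, -0.019, -0.0, -0.0, -0.03, -1],
[0.117, -0.038, -0.02, -0.0, -0.0, -0.031, -1],
[0.119, -0.027, -0.019, -0.0, -0.0, -0.031, -1],
[0.122, -0.015, -0.02, -0.0, -0.0, -0.031, -1],
[0.122, -0.003, -0.02, -0.0, -0.0, -0.03, -1],
[0.122, 0.009, -0.019, -0.0, -0.0, -0.031, -1],
[0.121, 0.02, -0.02, -0.0, -0.0, -0.031, -1],
[0.118, 0.032, -0.019, -0.0, -0.0, -0.031, -1],
[0.115, 0.043, -0.02, -0.0, -0.0, -0.03, -1],
[0.11, 0.054, -0.019, -0.0, -0.0, -0.031, -1],
[0.104, 0.065, -0.02, -0.0, -0.0, -0.031, -1],
-- [ 0.4001 -0.2501  0.26  ] 31.065455090823956 5.58
[0.142, 0.078, 0.0, -0.0, -0.0, 0.0, -1],
[0.143, 0.078, 0.0, -0.0, -0.0, 0.0, -1],
[0.142, 0.078, 0.0, -0.0, -0.0, 0.0, -1],
[0.142, 0.077, 0.001, -0.0, -0.0, 0.0, -1],
[0.142, 0.078, -0.0, -0.0, -0.0, 0.0, -1],
[0.143, 0.078, -0.0, -0.0, -0.0, 0.0, -1],
[0.142, 0.078, 0.0, -0.0, -0.0, 0.0, -1],
[0.142, 0.078, 0.0, -0.0, -0.0, 0.0, -1],
[0.142, 0.078, 0.0, -0.0, -0.0, 0.0, -1],
-- [0.6205 0.0406 0.2601] 40.50308630215727 0.0
[0.0, -0.0, 0.0, 0.042, -0.0, 0.0, -1],
[0.0, -0.0, 0.0, 0.041, -0.0, 0.0, -1],
[0.0, -0.0, 0.0, 0.042, -0.0, 0.0, -1],
[0.0, -0.0, 0.0, 0.042, -0.0, 0.0, -1],
[0.0, -0.0, 0.0, 0.041, -0.0, 0.0, -1],
[0.0, -0.0, 0.001, 0.042, -0.0, 0.0, -1],
-- [0.6204 0.0406 0.2599] 0.25 7.5600000000000005
```

Request:
{"method": "play_rows", "body": {"deltas": [[0.107,-0.06,-0.02,0,0,-0.031,-1],[0.112,-0.049,-0.019,0,0,-0.03,-1],[0.117,-0.038,-0.02,0,0,-0.031,-1],[0.119,-0.027,-0.019,0,0,-0.031,-1],[0.122,-0.015,-0.02,0,0,-0.031,-1],[0.122,-0.003,-0.02,0,0,-0.03,-1],[0.122,0.009,-0.019,0,0,-0.031,-1],[0.121,0.02,-0.02,0,0,-0.031,-1],[0.118,0.032,-0.019,0,0,-0.031,-1],[0.115,0.043,-0.02,0,0,-0.03,-1],[0.11,0.054,-0.019,0,0,-0.031,-1],[0.104,0.065,-0.02,0,0,-0.031,-1]], "grip_force": 20}}

```text
time_s: 1.6
position: [0.4007, -0.2495, 0.2602]
eef_rot: [[0.144, 0.99, -0.001], [0.99, -0.144, 0.0], [0.0, -0.001, -1.0]]
wrist_force: [0.7, 0.1, -0.5]
width: -0.0002
grip_force: 0.0
```

Request:
{"method": "play_rows", "body": {"deltas": [[0.142,0.078,0,0,0,0,-1],[0.142,0.078,0,0,0,0,-1],[0.142,0.078,0,0,0,0,-1],[0.142,0.078,0,0,0,0,-1],[0.142,0.078,0,0,0,0,-1],[0.142,0.078,0,0,0,0,-1],[0.142,0.078,0,0,0,0,-1],[0.142,0.078,0,0,0,0,-1],[0.142,0.078,0,0,0,0,-1]]}}

```text
time_s: 2.72
position: [0.6213, 0.041, 0.2598]
eef_rot: [[0.147, 0.989, -0.001], [0.989, -0.147, -0.0], [-0.0, -0.001, -1.0]]
wrist_force: [0.3, -0.3, 0.0]
width: 0.0005
grip_force: 0.0
```

Request:
{"method": "play_rows", "body": {"deltas": [[0,0,0,0.042,0,0,-1],[0,0,0,0.042,0,0,-1],[0,0,0,0.042,0,0,-1],[0,0,0,0.042,0,0,-1],[0,0,0,0.041,0,0,-1],[0,0,0,0.041,0,0,-1],[0,0,0,0,0,0,-1]]}}

```text
time_s: 3.6
position: [0.5932, 0.0395, 0.2458]
eef_rot: [[0.15, 0.702, -0.696], [0.989, -0.105, 0.107], [0.002, -0.704, -0.71]]
wrist_force: [0.3, -0.1, -0.2]
width: 0.0001
grip_force: 0.0
```

```bash
python3 - <<'E'
from h import *
s=arm.observe();print(np.round(s['joint_pos'],1))
for da,t in[(-.075,45),(-.05,45),(.02,45),(-.05,35),(.02,35)]:print(da,t,pose(0,da,0,tilt=t)[0].round(4))
grab('scene','scene1')
E
```

```text
[ -2.2  60.8   7.2  11.5 156.1  15.1]
-0.075 45 [0.6504 0.0407 0.145 ]
-0.05 45 [0.633  0.0433 0.1274]
0.02 45 [0.584  0.0506 0.0779]
-0.05 35 [0.633  0.0433 0.1274]
0.02 35 [0.584  0.0506 0.0779]
```

View pics/scene1.png

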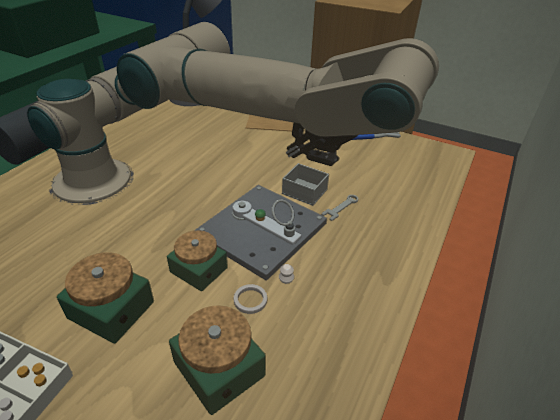

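The scene view shows the hand above the rig, tilted and clear of everything, with the ring at (284,211). The arm is at its stretch limit: j3 is 7.2° and j5 is 156°. I'll use a 38° tilt and go lower, where the arm reaches farther.

```bash
python3 - <<'E'
from h import *
p,R=pose(0,-.05,0,tilt=38)
plan([(np.array([.622,p[1],.19]),R,4),(p,R,4)])
E
```

```text
[0.008, 0.061, 0.022, -0.009, -0.0, -0.0, -1],
[0.008, 0.061, 0.025, -0.009, -0.0, -0.0, -1],
[0.008, 0.06, 0.026, -0.009, -0.001, -0.0, -1],
[0.008, 0.059, 0.027, -0.009, 0.0, -0.0, -1],
-- [0.6221 0.0434 0.1899] 16.34395912868115 1.6199999999999997
[0.002, 0.047, 0.043, 0.0, 0.0, -0.0, -1],
[0.001, 0.047, 0.042, 0.0, 0.0, -0.0, -1],
[0.002, 0.047, 0.043, 0.0, 0.0, -0.0, -1],
[0.001, 0.047, 0.043, 0.0, 0.0, -0.0, -1],
-- [0.6329 0.0432 0.1273] 15.927570436196477 0.0
```

Request:
{"method": "play_rows", "body": {"deltas": [[0.008,0.061,0.022,-0.009,0,0,-1],[0.008,0.061,0.025,-0.009,0,0,-1],[0.008,0.06,0.026,-0.009,-0.001,0,-1],[0.008,0.059,0.027,-0.009,0,0,-1],[0.002,0.047,0.043,0,0,0,-1],[0.001,0.047,0.042,0,0,0,-1],[0.002,0.047,0.043,0,0,0,-1],[0.001,0.047,0.043,0,0,0,-1],[0,0,0,0,0,0,-1]]}}

```text
time_s: 4.78
position: [0.6327, 0.0434, 0.1261]
eef_rot: [[0.148, 0.778, -0.61], [0.989, -0.116, 0.091], [-0.0, -0.617, -0.787]]
wrist_force: [-0.8, -0.4, 0.9]
width: 0.0001
grip_force: 0.0
```

```bash
python3 - <<'E'
from h import *
s=arm.observe();print(np.round(s['joint_pos'],1),s['position'],s['wrist_force'])
f=grab('scene','scene2');w=grab('wrist','wrist2')
p=np.load('rig.npy')
def ov(f,n,box,k):
    x0,y0,x1,y1=box
    c=cv2.resize(f['pixels'][y0:y1,x0:x1],None,fx=k,fy=k,interpolation=cv2.INTER_CUBIC)
    for q in proj(f,tw(p,ringpts())): cv2.circle(c,tuple(((q-[x0,y0])*k+k/2).astype(int)),1,(0,0,255),-1)
    q=proj(f,s['position'])[0];cv2.circle(c,tuple(((q-[x0,y0])*k+k/2).astype(int)),3,(255,0,255),-1)
    return c
a=ov(f,'s',(220,130,360,270),4);b=ov(w,'w',(0,0,560,420),1)
cv2.imwrite('pics/s2.png',a);cv2.imwrite('pics/w2.png',b)
E
```

```text
[ -1.5  62.7  15.    6.7 140.   10.6] [0.63269749 0.04342924 0.12606356] [-0.75090245 -0.44110949  0.8712989 ]
```

View pics/s2.png

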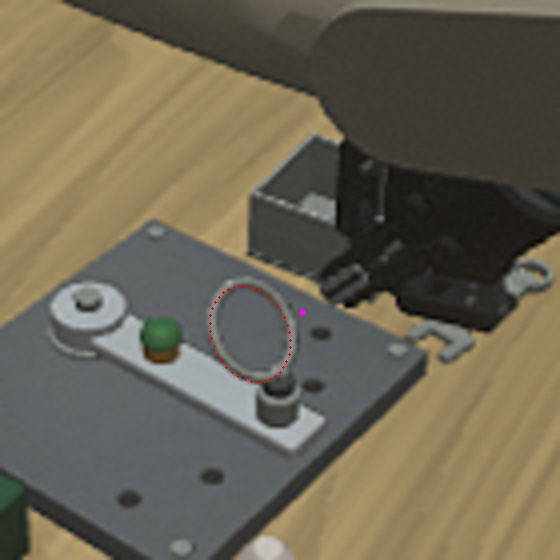

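View pics/w2.png

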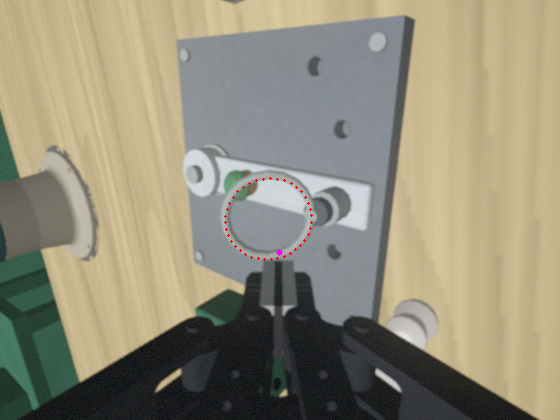

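The scene crop shows the ring at (252,330) on the overlay. The visible fingertips, at about (335,288), lie short of the projected TCP at (303,312). The wrist view shows the same, with the tip at (279,262) and the TCP at (279,252). I'll triangulate the real tip.

```bash
python3 - <<'E'
from h import *
fs,fw=load('scene2'),load('wrist2')
s=arm.observe();P0=np.array(s['position']);R=np.array(s['eef_rot'])
r=least_squares(lambda P:np.r_[proj(fs,P)[0]-[220+335/4,130+288/4],proj(fw,P)[0]-[279,263]],P0)
print(r.x,r.fun,'tool frame',R.T@(r.x-P0))
for d in(0,-.01,-.02,-.03):
  for off in([0,0],[-.011,0],[.011,0],[0,.0145],[0,-.0145]):
    Q=P0+R@np.array([off[0],off[1],d]);print(d,off,((proj(fs,Q)[0]-[220,130])*4).round(),proj(fw,Q)[0].round())
T=fw['camera_from_world'];print('cam in tool',R.T@(-T[:3,:3].T@T[:3,3]-P0))
x0,y0,x1,y1=285,185,325,215
c=cv2.resize(fs['pixels'][y0:y1,x0:x1],None,fx=10,fy=10,interpolation=cv2.INTER_CUBIC)
w=cv2.resize(fw['pixels'][230:330,220:340],None,fx=3,fy=3,interpolation=cv2.INTER_CUBIC)
cv2.imwrite('pics/z2.png',np.hstack([c,w]))
E
```

```text
[0.64958057 0.04837135 0.14656282] [-0.2820878  -0.37735117  0.09837842  0.00570922] tool frame [ 0.00729552  0.00108619 -0.02381039]
0 [0, 0] [302. 307.] [277. 254.]
0 [-0.011, 0] [290. 317.] [277. 272.]
0 [0.011, 0] [313. 298.] [277. 235.]
0 [0, 0.0145] [318. 328.] [304. 254.]
0 [0, -0.0145] [286. 287.] [250. 254.]
-0.01 [0, 0] [311. 301.] [277. 263.]
-0.01 [-0.011, 0] [300. 311.] [277. 282.]
-0.01 [0.011, 0] [323. 291.] [277. 243.]
-0.01 [0, 0.0145] [328. 321.] [306. 263.]
-0.01 [0, -0.0145] [295. 280.] [248. 263.]
-0.02 [0, 0] [321. 294.] [277. 273.]
-0.02 [-0.011, 0] [310. 304.] [277. 293.]
-0.02 [0.011, 0] [333. 284.] [277. 252.]
-0.02 [0, 0.0145] [338. 315.] [307. 273.]
-0.02 [0, -0.0145] [305. 273.] [247. 273.]
-0.03 [0, 0] [331. 287.] [277. 284.]
-0.03 [-0.011, 0] [320. 297.] [277. 305.]
-0.03 [0.011, 0] [343. 277.] [277. 262.]
-0.03 [0, 0.0145] [348. 308.] [309. 284.]
-0.03 [0, -0.0145] [315. 266.] [245. 284.]
cam in tool [ 0.08464018  0.0009292  -0.16972277]
```

View pics/z2.png

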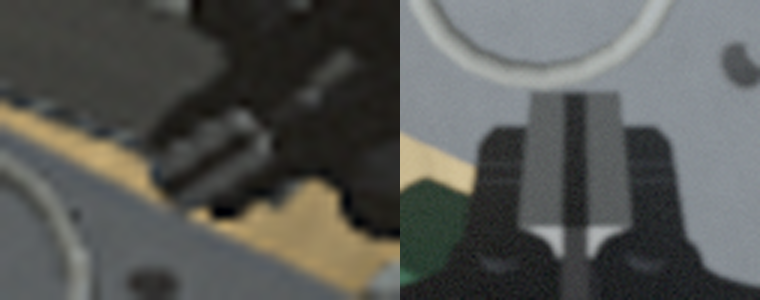

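Zoomed in, the shut fingertip (grey pads, about 17 mm stacked) sits about 25 mm behind the nominal TCP. It is laterally centred. I'll insert with that allowance. At this depth the hand stays clear of the arm and cup even if the nominal TCP is right.

```bash
python3 - <<'E'
from h import *
p1,R=pose(0,0,-.004,tilt=38);p2,_=pose(0,.042,-.006,tilt=38)
plan([(p1,R,5),(p2,R,7)])
E
```

```text
[-0.0, -0.001, 0.041, 0.0, -0.0, -0.0, -1],
[-0.0, -0.002, 0.041, 0.0, -0.0, -0.0, -1],
[-0.0, -0.001, 0.041, 0.0, -0.0, -0.0, -1],
[-0.001, -0.002, 0.041, 0.001, -0.0, -0.0, -1],
[0.0, -0.001, 0.04, -0.0, -0.0, -0.0, -1],
-- [0.6008 0.048  0.0893] 10.00312451187128 0.0
[0.0, -0.002, 0.024, -0.0, -0.0, -0.0, -1],
[0.0, -0.001, 0.024, -0.0, -0.0, -0.0, -1],
[0.0, -0.002, 0.024, -0.0, -0.0, -0.0, -1],
[0.0, -0.002, 0.024, -0.0, -0.0, -0.0, -1],
[0.0, -0.002, 0.024, -0.0, -0.0, -0.0, -1],
[0.0, -0.001, 0.024, -0.0, -0.0, -0.0, -1],
[0.0, -0.002, 0.024, -0.0, -0.0, -0.0, -1],
-- [0.5729 0.0522 0.058 ] 6.020797289396148 0.0
```

Request:
{"method": "play_rows", "body": {"deltas": [[0,-0.001,0.041,0,0,0,-1],[0,-0.002,0.041,0,0,0,-1],[0,-0.001,0.041,0,0,0,-1],[0,-0.002,0.041,0,0,0,-1],[0,-0.001,0.04,0,0,0,-1],[0,0,0,0,0,0,-1]]}}

```text
time_s: 5.62
position: [0.6007, 0.0484, 0.0898]
eef_rot: [[0.147, 0.781, -0.607], [0.989, -0.116, 0.091], [0.0, -0.614, -0.79]]
wrist_force: [0.3, -0.3, -0.8]
width: -0.0002
grip_force: 0.0
```

```bash
python3 - <<'E'
from h import *
s=arm.observe();p=np.load('rig.npy');R=np.array(s['eef_rot']);P0=np.array(s['position'])
print(P0,s['wrist_force'])
ims=[]
for n,box,k in(('scene',(250,160,330,240),5),('wrist',(200,150,360,310),2.5)):
    f=grab(n,n+'3');x0,y0,x1,y1=box
    c=cv2.resize(f['pixels'][y0:y1,x0:x1],(400,400),interpolation=cv2.INTER_CUBIC)
    for d,col in((0,(255,0,255)),(-.025,(0,255,0))):
        q=proj(f,P0+R@[0,0,d])[0];cv2.circle(c,tuple(((q-[x0,y0])*k+k/2).astype(int)),3,col,-1)
    for q in proj(f,tw(p,ringpts(n=24))): cv2.circle(c,tuple(((q-[x0,y0])*k+k/2).astype(int)),1,(0,0,255),-1)
    ims.append(c)
cv2.imwrite('pics/c3.png',np.hstack(ims))
E
```

```text
[0.60073784 0.04835991 0.08976097] [ 0.3307826  -0.34950139 -0.77648749]
```

View pics/c3.png

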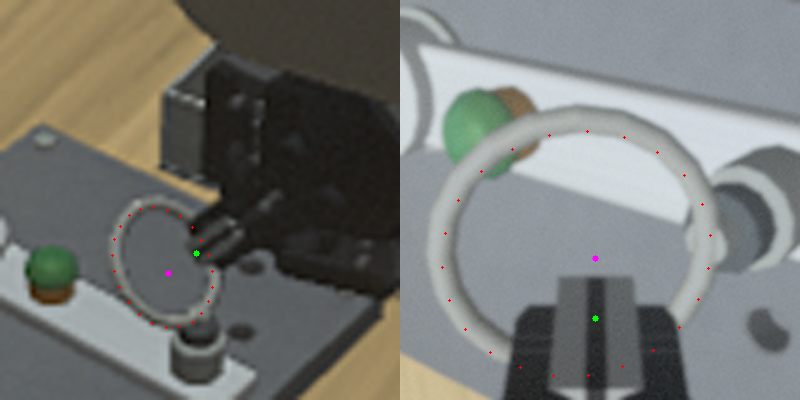

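The tip is just short of the ring plane (green marker), confirming the ~25 mm offset. The ring sits about 2–3 mm to the tool's +x compared with the overlay. I'll shift by that amount and insert.

Request:
{"method": "play_rows", "body": {"deltas": [[0.005,-0.002,0.024,0,0,0,-1],[0.005,-0.001,0.024,0,0,0,-1],[0,-0.002,0.024,0,0,0,-1],[0,-0.002,0.024,0,0,0,-1],[0,-0.002,0.024,0,0,0,-1],[0,-0.001,0.024,0,0,0,-1],[0,-0.002,0.024,0,0,0,-1],[0,0,0,0,0,0,-1]]}}

```text
time_s: 6.72
position: [0.573, 0.055, 0.0575]
eef_rot: [[0.147, 0.78, -0.608], [0.989, -0.116, 0.091], [-0.0, -0.615, -0.789]]
wrist_force: [0.1, -0.1, 0.0]
width: 0.0001
grip_force: 0.0
```

```bash
cat > look.py <<'E'
import sys
from h import *
n=sys.argv[1]; q=float(sys.argv[2]); lift=float(sys.argv[3])
s=arm.observe();p=np.load('rig.npy');R=np.array(s['eef_rot']);P0=np.array(s['position'])
print(P0,s['wrist_force'],np.round(s['joint_pos'],1))
ims=[]
for nm,box,k in(('scene',(230,160,310,240),5),('wrist',(180,130,380,330),2)):
    f=grab(nm,nm+n);x0,y0,x1,y1=box
    c=cv2.resize(f['pixels'][y0:y1,x0:x1],(400,400),interpolation=cv2.INTER_CUBIC)
    for d,col in((-.025,(0,255,0)),):
        z=proj(f,P0+R@[0,0,d])[0];cv2.circle(c,tuple(((z-[x0,y0])*k+k/2).astype(int)),3,col,-1)
    for z in proj(f,tw(p,ringpts(n=24,q=q,lift=lift))): cv2.circle(c,tuple(((z-[x0,y0])*k+k/2).astype(int)),1,(0,0,255),-1)
    ims.append(c)
cv2.imwrite('pics/c%s.png'%n,np.hstack(ims))
E
python3 look.py 4 0 0
```

```text
[0.57297224 0.05497686 0.0574707 ] [ 0.11531109 -0.12127323  0.00154358] [ -0.8  50.1  42.8   5.8 124.7   9.4]
```

View pics/c4.png

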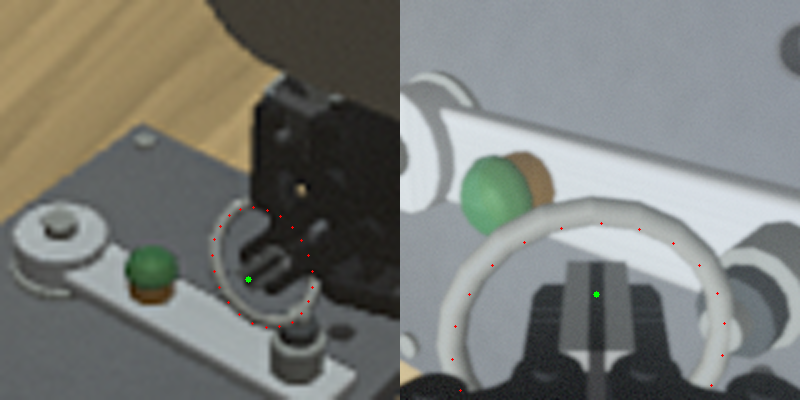

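The tip passes through the ring at scene-crop (255,268) and is laterally about centred, with no contact force. I'll go 4 mm deeper, then move up in the ring plane until contact.

Request:
{"method": "play_rows", "body": {"deltas": [[0,0,0.008,0,0,0,-1],[0,0,0.008,0,0,0,-1],[0,-0.008,-0.001,0,0,0,-1],[0,-0.008,-0.001,0,0,0,-1],[0,0,0,0,0,0,-1]]}}

```text
time_s: 7.45
position: [0.5682, 0.0557, 0.0579]
eef_rot: [[0.148, 0.781, -0.607], [0.989, -0.116, 0.091], [0.0, -0.613, -0.79]]
wrist_force: [0.3, 0.5, -0.3]
width: 0.0
grip_force: 0.0
```

Request:
{"method": "play_rows", "body": {"deltas": [[0,-0.008,-0.001,0,0,0,-1],[0,0,0,0,0,0,-1]]}}

```text
time_s: 7.7
position: [0.5667, 0.0559, 0.0591]
eef_rot: [[0.148, 0.781, -0.607], [0.989, -0.116, 0.091], [0.0, -0.614, -0.79]]
wrist_force: [0.2, 0.1, 0.5]
width: 0.0001
grip_force: 0.0
```

Request:
{"method": "play_rows", "body": {"deltas": [[0,-0.008,-0.001,0,0,0,-1],[0,0,0,0,0,0,-1]]}}

```text
time_s: 7.95
position: [0.5653, 0.0562, 0.0605]
eef_rot: [[0.148, 0.781, -0.607], [0.989, -0.116, 0.091], [0.0, -0.614, -0.79]]
wrist_force: [-0.4, 0.1, -0.1]
width: -0.0008
grip_force: 0.0
```

Request:
{"method": "play_rows", "body": {"deltas": [[0,-0.008,-0.001,0,0,0,-1],[0,0,0,0,0,0,-1]]}}

```text
time_s: 8.2
position: [0.5639, 0.0564, 0.062]
eef_rot: [[0.148, 0.781, -0.607], [0.989, -0.116, 0.091], [0.0, -0.614, -0.79]]
wrist_force: [0.7, 0.2, 0.0]
width: 0.0002
grip_force: 0.0
```

Request:
{"method": "play_rows", "body": {"deltas": [[0,-0.006,-0.004,0,0,0,-1],[0,0,0,0,0,0,-1]]}}

```text
time_s: 8.45
position: [0.5634, 0.0564, 0.0637]
eef_rot: [[0.148, 0.781, -0.607], [0.989, -0.116, 0.091], [0.0, -0.614, -0.79]]
wrist_force: [0.7, 0.6, -0.0]
width: -0.0
grip_force: 0.0
```

Request:
{"method": "play_rows", "body": {"deltas": [[0,-0.006,-0.004,0,0,0,-1],[0,0,0,0,0,0,-1]]}}

```text
time_s: 8.7
position: [0.5629, 0.0564, 0.0649]
eef_rot: [[0.148, 0.781, -0.607], [0.989, -0.117, 0.091], [0.0, -0.613, -0.79]]
wrist_force: [1.4, -1.2, -2.6]
width: -0.0001
grip_force: 1.3
```

Contact is made (−2.6 N in z) at TCP z ≈ 0.065. Lifting vertically now.

Request:
{"method": "play_rows", "body": {"deltas": [[0,-0.005,-0.006,0,0,0,-1],[0,-0.005,-0.006,0,0,0,-1],[0,0,0,0,0,0,-1]]}}

```text
time_s: 9.07
position: [0.5628, 0.0565, 0.0692]
eef_rot: [[0.148, 0.781, -0.607], [0.989, -0.116, 0.091], [0.0, -0.613, -0.79]]
wrist_force: [2.0, -0.9, -3.0]
width: -0.0001
grip_force: 1.8
```

Request:
{"method": "play_rows", "body": {"deltas": [[0,-0.005,-0.006,0,0,0,-1],[0,-0.005,-0.006,0,0,0,-1],[0,-0.005,-0.006,0,0,0,-1],[0,0,0,0,0,0,-1]]}}

```text
time_s: 9.57
position: [0.5626, 0.0565, 0.0752]
eef_rot: [[0.148, 0.781, -0.607], [0.989, -0.116, 0.091], [0.0, -0.613, -0.79]]
wrist_force: [3.5, -0.6, -3.8]
width: -0.0002
grip_force: 2.6
```

Request:
{"method": "play_rows", "body": {"deltas": [[0,-0.005,-0.006,0,0,0,-1],[0,-0.005,-0.006,0,0,0,-1],[0,0,0,0,0,0,-1]]}}

```text
time_s: 9.95
position: [0.5625, 0.0566, 0.079]
eef_rot: [[0.148, 0.781, -0.607], [0.989, -0.116, 0.091], [0.0, -0.613, -0.79]]
wrist_force: [5.1, -0.5, -4.5]
width: -0.0
grip_force: 3.2
```

Request:
{"method": "play_rows", "body": {"deltas": [[0,-0.004,-0.007,0,0,0,-1],[0,-0.004,-0.007,0,0,0,-1],[0,0,0,0,0,0,-1]]}}

```text
time_s: 10.32
position: [0.5627, 0.0565, 0.0829]
eef_rot: [[0.147, 0.78, -0.608], [0.989, -0.116, 0.091], [0.0, -0.614, -0.789]]
wrist_force: [3.0, -0.7, -4.8]
width: -0.0
grip_force: 2.3
```

```bash
python3 - <<'E'
from h import *
s=arm.observe();P=np.array(s['position']);R=np.array(s['eef_rot']);print(P,s['wrist_force'],np.round(s['joint_pos'],1))
p=np.load('rig.npy')[:2]
wps=[]
for i in range(1,3):
    a=-.349*i/2;Z=Ro.from_rotvec([0,0,a]).as_matrix();v=P-[*p,0];wps.append((Z@v+[*p,0],Z@R,10))
# arc: make finer
N=20;w=[]
for i in range(1,N+1):
    a=-.349*i/N;Z=Ro.from_rotvec([0,0,a]).as_matrix();w.append((Z@v+[*p,0],Z@R))
Pc,Rc=P,R
for k,(p1,R1) in enumerate(w):
    row=np.r_[Rc.T@(p1-Pc)/.25,Ro.from_matrix(Rc.T@R1).as_rotvec()/np.pi].round(4)
    Pc=Pc+Rc@(row[:3]*.25);Rc=Rc@Ro.from_rotvec(row[3:]*np.pi).as_matrix()
    if k in(0,1,10,19):print(row.tolist(),Pc.round(4))
E
```

```text
[0.56272607 0.05651151 0.08292562] [ 2.96081918 -0.67497109 -4.80394417] [ -0.6  46.9  44.7   5.9 125.9   9.7]
[-0.0065, 0.0001, -0.0001, -0.0, 0.0034, 0.0044] [0.5625 0.0549 0.0829]
[-0.0065, 0.0001, -0.0001, -0.0, 0.0034, 0.0044] [0.5623 0.0533 0.0829]
[-0.0065, 0.0001, -0.0001, -0.0, 0.0034, 0.0044] [0.5589 0.0391 0.0829]
[-0.0065, 0.0001, -0.0001, -0.0, 0.0034, 0.0044] [0.5534 0.0256 0.0829]
```

Request:
{"method": "play_rows", "body": {"deltas": [[-0.0065,0.0001,-0.0001,0,0.0034,0.0044,-1],[-0.0065,0.0001,-0.0001,0,0.0034,0.0044,-1],[-0.0065,0.0001,-0.0001,0,0.0034,0.0044,-1],[-0.0065,0.0001,-0.0001,0,0.0034,0.0044,-1],[-0.0065,0.0001,-0.0001,0,0.0034,0.0044,-1],[-0.0065,0.0001,-0.0001,0,0.0034,0.0044,-1],[-0.0065,0.0001,-0.0001,0,0.0034,0.0044,-1],[-0.0065,0.0001,-0.0001,0,0.0034,0.0044,-1],[-0.0065,0.0001,-0.0001,0,0.0034,0.0044,-1],[-0.0065,0.0001,-0.0001,0,0.0034,0.0044,-1],[-0.0065,0.0001,-0.0001,0,0.0034,0.0044,-1],[0,0,0,0,0,0,-1]]}}

```text
time_s: 11.82
position: [0.559, 0.0386, 0.083]
eef_rot: [[0.334, 0.744, -0.579], [0.942, -0.264, 0.205], [-0.001, -0.614, -0.789]]
wrist_force: [1.3, -1.2, -4.4]
width: 0.0001
grip_force: 2.2
```

Request:
{"method": "play_rows", "body": {"deltas": [[-0.0065,0.0001,-0.0001,0,0.0034,0.0044,-1],[-0.0065,0.0001,-0.0001,0,0.0034,0.0044,-1],[-0.0065,0.0001,-0.0001,0,0.0034,0.0044,-1],[-0.0065,0.0001,-0.0001,0,0.0034,0.0044,-1],[-0.0065,0.0001,-0.0001,0,0.0034,0.0044,-1],[-0.0065,0.0001,-0.0001,0,0.0034,0.0044,-1],[-0.0065,0.0001,-0.0001,0,0.0034,0.0044,-1],[0,0,0,0,0,0,-1]]}}

```text
time_s: 12.82
position: [0.5549, 0.028, 0.083]
eef_rot: [[0.447, 0.706, -0.549], [0.895, -0.353, 0.274], [-0.001, -0.614, -0.79]]
wrist_force: [1.5, -2.0, -4.9]
width: -0.0002
grip_force: 2.2
```

```bash
cat > ang.py <<'E'
from h import *
from scipy.optimize import minimize_scalar
p=np.load('rig.npy')
def blob(f,guess,r=25):
    im=f['pixels'].astype(int);b,g,rr=im[...,0],im[...,1],im[...,2]
    m=((g-rr>25)&(g-b>15)&(g>70)).astype(np.uint8)
    n,l,st,ce=cv2.connectedComponentsWithStats(m)
    c=[(np.linalg.norm(ce[i]-guess),st[i,4],ce[i]) for i in range(1,n) if st[i,4]>8]
    c=[x for x in c if x[0]<r]
    return max(c,key=lambda x:x[1])[1:] if c else None
def ang(f,bias=np.zeros(2),r=25,q0=0.):
    w=lambda q:proj(f,tw(p,arm2rig(-q,[[-.06,0,.056]])))[0]
    B=blob(f,w(q0),r)
    if B is None:return None
    o=minimize_scalar(lambda q:np.sum((w(q)+bias-B[1])**2),bounds=(-.2,.6),method='bounded')
    return o.x,B[1]-w(0),B,o.fun**.5
if __name__=='__main__':
    import sys
    q0=float(sys.argv[1])
    for n in('scene','top','wrist'):
        ref=load({'scene':'scene4','top':'top0','wrist':'wrist4'}[n]);a=ang(ref)
        r=ang(grab(n,n+'_n'),a[1] if a else np.zeros(2),40,q0)
        print(n,a and (round(a[0],3),a[1],a[2][0]),r and (round(r[0],3),r[2],round(r[3],2)))
E
python3 ang.py .31
```

```text
scene (np.float64(-0.034), array([ 0.69849667, -0.18763582]), np.int32(62)) (np.float64(0.334), (np.int32(51), array([253.76470588, 216.03921569])), np.float64(0.24))
top (np.float64(-0.008), array([-0.24544819,  0.18439794]), np.int32(91)) (np.float64(0.309), (np.int32(91), array([272.3956044 , 227.36263736])), np.float64(0.16))
wrist (np.float64(-0.101), array([ 2.63133408, -9.74171859]), np.int32(968)) (np.float64(0.322), (np.int32(948), array([264.84599156, 218.81540084])), np.float64(1.17))
```

Request:
{"method": "play_rows", "body": {"deltas": [[-0.0065,0.0001,-0.0001,0,0.0034,0.0044,-1],[-0.005,0,0,0,0.0027,0.0035,-1],[0,0,0,0,0,0,-1]]}}

```text
time_s: 13.35
position: [0.5536, 0.0256, 0.083]
eef_rot: [[0.475, 0.695, -0.541], [0.88, -0.375, 0.291], [-0.001, -0.614, -0.789]]
wrist_force: [1.6, -1.7, -5.1]
width: 0.0002
grip_force: 2.3
```

```bash
python3 ang.py .34
```

```text
scene (np.float64(-0.034), array([ 0.69849667, -0.18763582]), np.int32(62)) (np.float64(0.383), (np.int32(47), array([252.70212766, 216.38297872])), np.float64(0.3))
top (np.float64(-0.008), array([-0.24544819,  0.18439794]), np.int32(91)) (np.float64(0.337), (np.int32(93), array([272.92473118, 227.92473118])), np.float64(0.41))
wrist (np.float64(-0.101), array([ 2.63133408, -9.74171859]), np.int32(968)) (np.float64(0.353), (np.int32(941), array([264.75770457, 218.80233794])), np.float64(1.41))
```

About 0.35 rad. Lowering, and watching the force to tell whether the pin drops in.

Request:
{"method": "play_rows", "body": {"deltas": [[0,0.005,0.006,0,0,0,-1],[0,0.005,0.006,0,0,0,-1],[0,0.005,0.006,0,0,0,-1],[0,0.005,0.006,0,0,0,-1],[0,0,0,0,0,0,-1]]}}

```text
time_s: 14.12
position: [0.5538, 0.0257, 0.075]
eef_rot: [[0.474, 0.695, -0.541], [0.88, -0.375, 0.29], [-0.001, -0.614, -0.789]]
wrist_force: [2.3, -1.5, -3.0]
width: -0.0004
grip_force: 1.7
```

Request:
{"method": "play_rows", "body": {"deltas": [[0,0.005,0.006,0,0,0,-1],[0,0.005,0.006,0,0,0,-1],[0,0,0,0,0,0,-1]]}}

```text
time_s: 14.5
position: [0.554, 0.0256, 0.0711]
eef_rot: [[0.474, 0.695, -0.541], [0.88, -0.375, 0.29], [-0.001, -0.614, -0.789]]
wrist_force: [0.8, -1.7, -2.7]
width: 0.0003
grip_force: 1.6
```

The finger still carries about 2.7 N at roughly 6 mm lift, so the pin is entering the hole. I'll keep lowering.

Request:
{"method": "play_rows", "body": {"deltas": [[0,0.005,0.006,0,0,0,-1],[0,0.005,0.006,0,0,0,-1],[0,0.005,0.006,0,0,0,-1],[0,0.005,0.006,0,0,0,-1],[0,0,0,0,0,0,-1]]}}

```text
time_s: 15.12
position: [0.5542, 0.0257, 0.0634]
eef_rot: [[0.474, 0.695, -0.541], [0.881, -0.374, 0.29], [-0.001, -0.614, -0.789]]
wrist_force: [-0.6, -0.3, 0.5]
width: 0.0
grip_force: 0.0
```

Request:
{"method": "play_rows", "body": {"deltas": [[0,0.008,0,0,0,0,-1],[0,0.008,0,0,0,0,-1],[0,0.008,0,0,0,0,-1],[0,0,0,0,0,0,-1]]}}

```text
time_s: 15.62
position: [0.5585, 0.0232, 0.0596]
eef_rot: [[0.474, 0.695, -0.541], [0.88, -0.375, 0.29], [-0.001, -0.614, -0.789]]
wrist_force: [-0.1, -0.9, -1.2]
width: 0.0003
grip_force: 0.0
```

```bash
python3 ang.py .34; python3 - <<'E'
from h import *
s=arm.observe();P0=np.array(s['position']);R=np.array(s['eef_rot'])
for q in(.349,):
  c,_=pose(q,0,0);print('axis at ring plane rel. centre in tool frame', R.T@(P0-c))
E
python3 look.py 5 .349 0
```

```text
scene (np.float64(-0.034), array([ 0.69849667, -0.18763582]), np.int32(62)) (np.float64(0.38), (np.int32(49), array([252.71428571, 216.20408163])), np.float64(0.47))
top (np.float64(-0.008), array([-0.24544819,  0.18439794]), np.int32(91)) (np.float64(0.342), (np.int32(92), array([273.08695652, 227.91304348])), np.float64(0.33))
wrist (np.float64(-0.101), array([ 2.63133408, -9.74171859]), np.int32(968)) (np.float64(0.345), (np.int32(1014), array([233.46548323, 227.85207101])), np.float64(1.31))
axis at ring plane rel. centre in tool frame [ 0.00320373 -0.00430512  0.04415435]
[0.55844712 0.02330755 0.05977892] [0.6791751  0.27202044 0.6232687 ] [ -8.1  44.   51.8  14.  119.6  23.2]
```

View pics/c5.png

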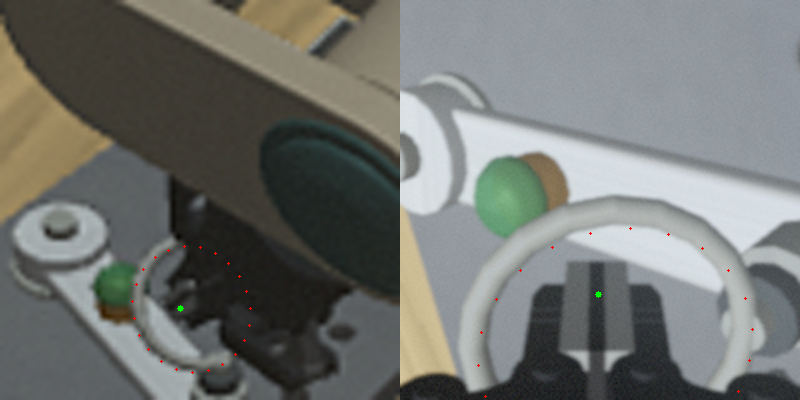

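The ring matches the overlay for the pin home at 0.349 rad (wrist crop, centre about (607,300)). The fingertip is free inside it. I'll centre the finger and withdraw along the insertion line.

Request:
{"method": "play_rows", "body": {"deltas": [[0,0.008,0,0,0,0,-1],[0,0.008,0,0,0,0,-1],[0,0.002,-0.024,0,0,0,-1],[0,0.002,-0.024,0,0,0,-1],[0,0.002,-0.024,0,0,0,-1],[0,0.002,-0.024,0,0,0,-1],[0,0,0,0,0,0,-1]]}}

```text
time_s: 16.75
position: [0.5761, 0.0139, 0.0755]
eef_rot: [[0.474, 0.696, -0.54], [0.88, -0.375, 0.29], [-0.001, -0.613, -0.79]]
wrist_force: [-1.1, 0.1, -0.6]
width: -0.0004
grip_force: 0.0
```

Request:
{"method": "play_rows", "body": {"deltas": [[0,0.002,-0.024,0,0,0,-1],[0,0.002,-0.024,0,0,0,-1],[0,0.002,-0.024,0,0,0,-1],[0,0.002,-0.04,0,0,0,-1],[0,0.002,-0.04,0,0,0,-1],[0,0.002,-0.04,0,0,0,-1],[0,0.002,-0.04,0,0,0,-1],[0,0,-0.04,0,0,0,-1],[0,0,0,0,0,0,-1]]}}

```text
time_s: 17.88
position: [0.6153, -0.0073, 0.1271]
eef_rot: [[0.474, 0.696, -0.539], [0.88, -0.375, 0.29], [-0.0, -0.613, -0.79]]
wrist_force: [-0.1, -0.5, 0.3]
width: -0.0002
grip_force: 0.0
```

```bash
python3 ang.py .34; python3 - <<'E'
from h import *
s=arm.observe();P0=np.array(s['position']);R=np.array(s['eef_rot'])
c,_=pose(.349,0,0);print(P0,s['wrist_force'],'rel ring centre, tool frame', R.T@(P0-c),np.abs(s['dq']).max())
E
```

```text
scene (np.float64(-0.034), array([ 0.69849667, -0.18763582]), np.int32(62)) (np.float64(0.385), (np.int32(50), array([252.58, 216.18])), np.float64(0.54))
top (np.float64(-0.008), array([-0.24544819,  0.18439794]), np.int32(91)) (np.float64(0.342), (np.int32(92), array([273.08695652, 227.91304348])), np.float64(0.33))
wrist (np.float64(-0.101), array([ 2.63133408, -9.74171859]), np.int32(968)) (np.float64(0.323), (np.int32(233), array([231.53218884, 183.05150215])), np.float64(5.15))
[ 0.61460747 -0.00685895  0.12614832] [ 0.26076251  0.81301072 -0.13237056] rel ring centre, tool frame [ 0.00319841  0.00526329 -0.04737437] 0.3786535062519565
```

```bash
python3 -c "
from cell import arm
print(arm.hand_in())"
```

```text
the job is handed in; nothing more can be done
None
```

I hooked the ring, lifted the pin, swung the arm one hole over towards the smallest wheel (rig +y) and let the pin drop home there. The cameras put the arm at about 0.34 rad against the 0.349 rad hole. The finger was withdrawn clear and the job is handed in, but the hand-in call returned no verdict.

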